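# Roll the slab gauge shut to its mark

## Robot

A 7-joint arm with a two-finger parallel gripper is mounted at the origin on the work surface. World frame = base frame: x ahead of the robot, y to its left, z up, the work surface at z = 0. Lengths are in m, angles in degrees, forces in N, time in s.
With the tool pointing down it reaches from about 0.425 to 0.875 m from the base axis. Payload 4.7 kg.
Tool frame: the origin (TCP) lies on the centre line of the jaws, within the pads' length; the fingertips stand 19 mm ahead of it and the grasp point (between the pads) is the TCP; z points along the fingers, y is the line along which they close (so a half turn about z gives the same grasp; the last joint's range is limited). The gripper opens to 87 mm and grips with 3 to 60 N. Pads are 19 mm wide; open, the fingers measure 117 mm over their backs; the gripper's body (75 mm by 190 mm) begins 51 mm behind the grasp point.
Start: joints at [-69.895, 18.392, -4.016, 83.108, 1.295, 78.541, -3.26], TCP at [0.215, 0.613, 0.242] pointing down, gripper open.
Joint ranges: [-163.93, 163.93], [-17.29, 119.83], [-79.2, 71.16], [3.27, 140.29], [-89.18, 269.18], [5.43, 117.66], [-154.24, 154.24]. Speed limits (degrees/s): [147.25, 147.25, 180, 180, 180, 180, 180].

## Interface

Orientations are given as [roll, pitch, yaw] about the fixed x, y, z axes, in that order (R = Rz(yaw) Ry(pitch) Rx(roll)).
In Python, from cell import env, imaging gives the robot as it stands.
- The arm moves only by the shell command python3 -m crank 'ROWS' [OPENING] [FORCE]. ROWS is JSON, a list of rows, each an object of numbers: "x", "y", "z": the shift along the tool's x, y, z in m; "turn": the turn about the tool's z in rad. In form: [{"x": .., "y": .., "z": .., "turn": ..}, ...]. A call has 1 to 12 rows; each row is the pose to reach, as a shift and turn from the pose commanded when the call began, along the tool's axes at that moment; what a row does not reach only later rows make up. A row lasts 1/8 s, in which the tool goes at most 62.5 mm and 10.7 degrees, less where a joint would pass 70% of its speed; a pose out of reach is approached as far as the arm can. A call with a gripper value outside its range is refused whole. OPENING is the finger opening in m, from 0 to 0.087, set as the call begins (- or left out, the last holds). The fingers move at their own pace and stop on an object; FORCE is the grip in N (left out, the last holds). Time passes only in rows, so rows that repeat a pose let the fingers close. It gives the time, the measured TCP pose, the force, the opening and the grip force at its end, in the units of the state.
- env.get_obs(): the state, without advancing time (a new reading comes with each control period).
- imaging.read_camera(name): name is "side" or "top"; returns the picture (400x640x3 uint8, red, green, blue); there is no depth.
- imaging.get_calibration(name): a dict with "camera_matrix" (3x3 intrinsics, pixels), "position" and "attitude" of the camera in the world. Camera axes: x right, y up, looking along -z (the intrinsics and any distortion apply to the point x, -y, -z); pixel columns grow to the right and rows downward; lengths in m; the calibration is good to about 2 mm. A picture is of the moment at which its call begins. get_calibration takes no time and is no camera call.
- env.sign_off(): hands the job in; it is judged then, once.
The state is a dict: "time_s": time; "qpos": joint angles; "joint_velocities": joint speeds; "effort": joint torques, N m; "tool_pos": TCP position; "tool_rot": TCP orientation; "force": force on the tool from outside, world axes, zero at the start; "wrist_torque": the same for the moment, N m; "grip_width": finger opening in m; "grasp_force": force on a finger pad.
Only numpy, scipy, OpenCV 4.12 (cv2) and the standard library are available. Lean on these libraries where they do the work, as an engineer would, in place of code of your own. Each camera call takes 0.05 s, during which the arm holds its last target. There are 200 camera calls.

## Task

Set the slab gauge for the next tier: with a fingertip, roll the knurled wheel so that the sliding fence closes up until its pointer stands right in line with the gauge mark on the scale rail, and take the finger away. Move the fence only by the wheel, do not push the fence itself, and leave the gauge mark where it is set. Pick nothing up and leave everything else on the table in its place.

Things in the scene. Friction and masses are not known exactly. Their poses are not given: they have to be found in the camera images.
- gauge: Slab gauge for cutting paste tiers to width, fixed to the table: aluminium bed 150 (x) by 290 (y) by 12 mm, origin under its centre. Its own y runs along the bed from the wheel end (-y) to the fixed stop (upright plate, top 57 mm above the table, face at y = +115 mm). A 20 mm high scale rail runs along y beside the bed's +x edge.
- wheel: Knurled steel adjuster wheel, radius 35 mm, 22 mm wide, axle along the gauge's x; origin at its centre, (0, -100, 45) mm in the gauge frame. Stands between two grey cheeks (outer faces at x = +-25 mm, 64 mm long in y, tops 58 mm above the table), so only its top is bare. Turns lightly (about 1 N at the rim), stays where it is left; starts at its fully open end.
- wheel_top (a point): Highest point of the wheel's rim, 80 mm above the table; a fixed point of the gauge with the gauge's axes. The rim's tangent there runs along the gauge's y. Rolling the top towards the gauge's +y moves the fence to +y (gap closes), towards -y opens it: 12 mm of fence per radian, about 0.34 mm per mm of rim, no free play.
- fence: Sliding aluminium fence: upright plate 120 (x) by 8 (y) mm, top 53 mm above the table, between wheel and stop; its toothed rack, 8 mm wide at gauge x = +31 mm, runs past the wheel, top 63 mm above the table. Moves 55 mm along the gauge's y, driven by the wheel; not to be pushed itself. Origin at table level, on the bed's centre line, at the plate's mid-thickness.
- pointer (a point): Tip of the fence's pointer, a 4 mm wide finger that sticks out at the fence's +x end, 77 mm from the bed's centre line, 28.5 mm above the table; this point is in the middle of its width.
- marker: Small dark steel rider on the scale rail (18 x 14 x 8 mm with a 4 mm wide blade that faces the pointer and a small screw head on top). It is already set to the wanted width, 15 to 40 mm to the +y side of the pointer's start, and must stay. Origin on the bed's centre line, at table level, in line with the blade.
- mark (a point): The gauge mark: tip of the rider's 4 mm wide blade, 78 mm from the bed's centre line, 28.5 mm above the table. The setting is right when pointer and mark have the same y in the gauge frame.
- blank: Loose tan paste block 75 x 50 x 26 mm on the gauge's bed, near the fixed stop; origin under its centre. Not to be moved.
- vase: Tan vase-shaped ornament, 68 mm across, 115 mm tall, beyond the stop end of the gauge; origin under its centre. Not to be moved.
- knife: Kitchen knife 255 mm long with a wooden handle, lying between the gauge and the robot, 14 mm high; origin near its middle. Not to be moved.
- scraper: White plastic dough scraper 110 x 75 mm, 12 mm high, flat on the table beside the wheel end of the gauge; origin under its centre. Not to be moved.
- disc: Flat brown disc of paste, 68 mm across, 9 mm thick; origin under its centre. Not to be moved.
- cup: Open steel cup, 68 mm across, 75 mm tall, on the side of the gauge away from the robot; origin under its centre. Not to be moved.
- oil: Bottle of oil, 80 mm across, 235 mm tall, at the left of the table beyond the gauge; origin under its centre. Not to be moved.
- tiers: Three-tier square paste base on a white plate 210 mm across, 96 mm tall in all, at the left of the table; origin under its centre. Not to be moved.

How it is judged (in metres and radians):
At the end, for the whole second after the job is handed in: The pointer is within 2.5 mm of the gauge mark, measured along the scale rail (gauge y), and the fence is at rest (y of pointer in the frame of mark between -0.0025 and 0.0025 m and linear speed of fence below 0.003 m/s); the robot touches nothing.
It fails at once if the fence was pushed directly (more than 2 N) instead of being driven by the wheel (contact force between anything else and fence above 2 N).
It fails at once if the gauge mark was moved by more than 2 mm (distance of mark from where it was at the start of the episode above 0.002 m).
It fails at once if another thing on the table was picked up or moved by more than 15 mm (distance of any of blank, vase, knife, scraper, disc, cup, oil, tiers from where it was at the start of the episode above 0.015 m).
It also fails if it takes over 45 s, if anything falls off the work surface, if the arm or the gripper's body presses on something with over 40 N, if the wrist force passes 120 N, or if a joint passes its speed limit or range.

## Working session

There is one attempt and no reset: what is moved stays moved. The work goes in short steps, Python scripts to look and compute and a shell command to move; the robot and the scene stay as the last step left them, time stands still between calls to the robot, and variables do not carry over. Pictures are saved under pics/ and viewed, at most 10 in all, crops included, and the job is handed in when it is done.

```bash
mkdir -p pics; cat > h.py <<'E'
import numpy as np,cv2
from cell import env,imaging
from scipy.spatial.transform import Rotation as R
def cal(n):
    c=imaging.get_calibration(n);return c
def Rm(c):
    a=np.array(c["attitude"],float)
    return a if a.shape==(3,3) else R.from_euler('xyz',a,degrees=True).as_matrix()
def ray(n,u,v):
    c=cal(n);K=np.array(c["camera_matrix"]);d=np.linalg.inv(K)@[u,v,1];d=np.array([d[0],-d[1],-d[2]])
    return np.array(c["position"]),Rm(c)@d
def onz(n,u,v,z):
    p,d=ray(n,u,v);return p+d*(z-p[2])/d[2]
def proj(n,P):
    c=cal(n);q=Rm(c).T@(np.array(P)-c["position"]);q=np.array(c["camera_matrix"])@[q[0],-q[1],-q[2]];return q[:2]/q[2]
def snap(n,f):
    im=imaging.read_camera(n);cv2.imwrite('pics/'+f,im[:,:,::-1]);return im
E
python3 - <<'E'
from h import *
for n in("side","top"): print(n,cal(n));snap(n,n+'0.png')
print(env.get_obs())
E
```

```text
side {'camera_matrix': array([[481.96502656,   0.        , 319.09588527],
       [  0.        , 481.96502656, 195.89622054],
       [  0.        ,   0.        ,   1.        ]]), 'position': array([ 0.55998676, -0.71786505,  0.67241873]), 'attitude': array([58.14246373, -0.41975541, -2.04276416])}
top {'camera_matrix': array([[415.08568769,   0.        , 321.03670539],
       [  0.        , 415.08568769, 201.48875979],
       [  0.        ,   0.        ,   1.        ]]), 'position': array([0.36874899, 0.19971762, 1.26233714]), 'attitude': array([ 1.13959077e+01,  3.81377954e-02, -8.93402758e+01])}
{'time_s': 0.1, 'qpos': array([-69.89594867,  18.43394911,  -4.01505695,  83.16758362,
         1.29782769,  78.54156351,  -3.25836658]), 'joint_velocities': array([ 0.05673492, -0.12696016, -0.02140908, -0.36887972, -0.05931259,
       -0.0141545 , -0.05786668]), 'effort': array([-2.78187972e-04, -4.92575920e+01, -4.06006370e-01, -3.13397706e+01,
       -6.42354065e-02,  3.95157421e-02,  6.37505195e-05]), 'tool_pos': array([0.21470635, 0.61302451, 0.24058348]), 'tool_rot': array([-1.79902291e+02,  8.40982640e-03,  1.60707290e+02]), 'force': array([0.53516849, 0.98076071, 0.20020644]), 'wrist_torque': array([-0.0276999 , -0.05470201,  0.07356913]), 'grasp_force': 0.0, 'grip_width': 0.08701773162850095}
```

View pics/top0.png

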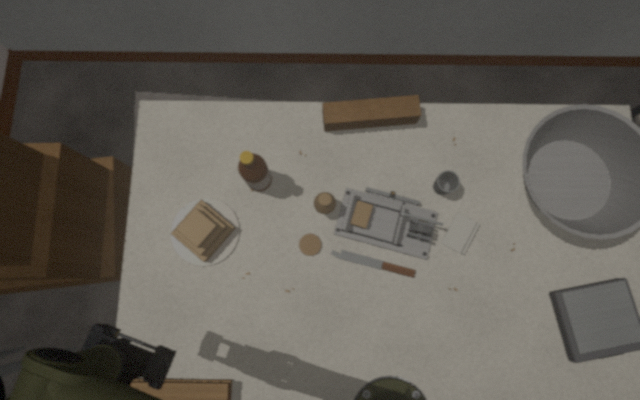

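View pics/side0.png

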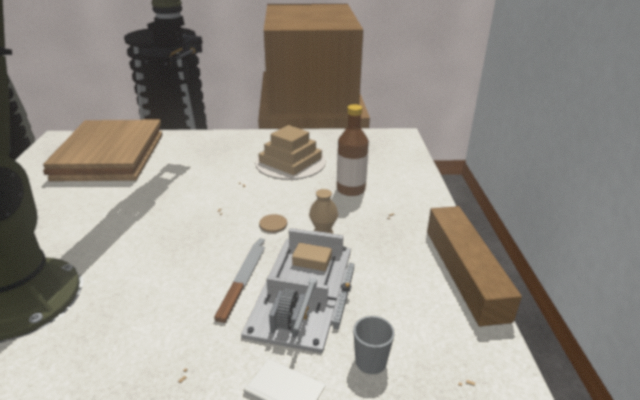

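The wheel end of the gauge is at about (425,230) in top and (287,310) in side. The rail and rider are on the far side, with the rider at about (392,195) in top and (347,287) in side. I'll enlarge the gauge in both views.

```bash
python3 - <<'E'
from h import *
a=cv2.imread('pics/top0.png')[180:265,325:450];b=cv2.imread('pics/side0.png')[220:355,235:365]
cv2.imwrite('pics/tc.png',cv2.resize(a,None,fx=6,fy=6,interpolation=cv2.INTER_CUBIC))
cv2.imwrite('pics/sc.png',cv2.resize(b,None,fx=4.4,fy=4.4,interpolation=cv2.INTER_CUBIC))
E
```

```text
(no output)
```

View pics/tc.png

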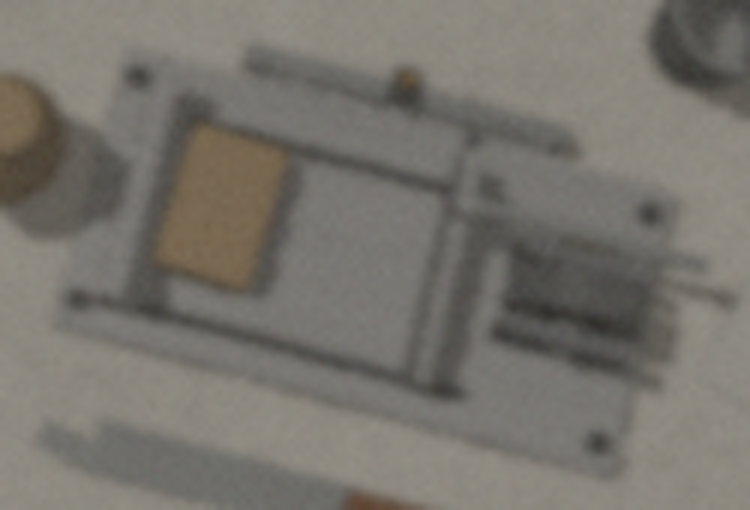

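View pics/sc.png

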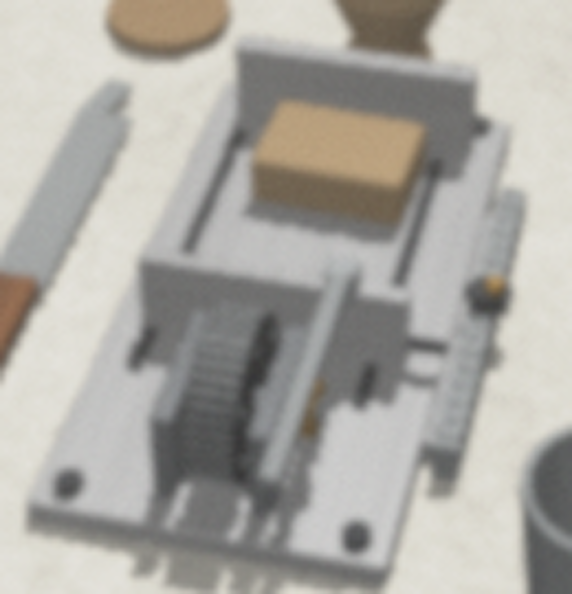

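Top crop: bed corners are at about (125,55), (680,195), (615,478) and (55,325), with the rider screw at (407,78). Side crop: pointer at (445,346), rider at (489,293), and near bed corners at (30,505) and (385,575). Next I'll fit the gauge frame and measure.

```bash
cat > g.py <<'E'
from h import *
def tc(x,y): return (x+.5)/6+325-.5,(y+.5)/6+180-.5
def sc(x,y): return (x+.5)/4.4+235-.5,(y+.5)/4.4+220-.5
W=[onz('top',*tc(*p),.012)[:2] for p in[(125,55),(680,195),(615,478),(55,325)]]
L=np.array([(.075,.145),(.075,-.145),(-.075,-.145),(-.075,.145)])
W=np.array(W);c=W.mean(0);H=L.T@(W-c);th=np.arctan2(H[0,1]-H[1,0],H[0,0]+H[1,1])
Rg=np.array([[np.cos(th),-np.sin(th)],[np.sin(th),np.cos(th)]])
def w2g(p): return np.r_[Rg.T@(np.array(p)[:2]-c),p[2]]
def g2w(p): return np.r_[Rg@np.array(p)[:2]+c,p[2]]
E
python3 - <<'E'
from g import *
print('c',c,'yaw',np.degrees(th));print((W-c)@Rg)
print('side corners',w2g(onz('side',*sc(30,505),.012)),w2g(onz('side',*sc(385,575),.012)))
print('stop top',[w2g(onz('side',*sc(*p),.057)) for p in[(238,40),(475,70)]])
print('fence top',[w2g(onz('side',*sc(*p),.053)) for p in[(143,262),(408,298)]])
print('pointer',w2g(onz('side',*sc(445,346),.0285)),'rider',w2g(onz('side',*sc(489,300),.0285)),'screw top',w2g(onz('top',*tc(407,78),.036)))
print('wheeltop',g2w([0,-.1,.08]),proj('top',g2w([0,-.1,.08])))
for n,s,o in(('top',6,(325,180)),('side',4.4,(235,220))):
  for nm,p in(('wt',[0,-.1,.08]),('rackend',[.031,-.13,.063]),('p',[.077,-.045,.0285])): print(n,nm,(proj(n,g2w(p))-o)*s)
E
```

```text
c [0.55586077 0.00569047] yaw -14.373127052707387
[[ 0.07210353  0.14529662]
 [ 0.07446925 -0.14592245]
 [-0.07414554 -0.14407936]
 [-0.07242724  0.1447052 ]]
side corners [-0.07344684 -0.14593619  0.012     ] [ 0.07343696 -0.14900478  0.012     ]
stop top [array([-0.05908023,  0.12139934,  0.057     ]), array([0.05969588, 0.12309695, 0.057     ])]
fence top [array([-0.05711272, -0.04065705,  0.053     ]), array([ 0.05919643, -0.03743488,  0.053     ])]
pointer [ 0.0757139  -0.03700969  0.0285    ] rider [ 0.0893332  -0.00458764  0.0285    ] screw top [0.09165137 0.00488753 0.036     ]
wheeltop [ 0.53103721 -0.0911795   0.08      ] [423.40399572 228.61438819]
top wt [590.42397429 291.68632912]
top rackend [655.89470349 251.09705429]
top p [491.68220417 131.06732965]
side wt [230.22447741 328.43376315]
side rackend [287.8498105 426.316544 ]
side p [442.8004523  357.73744495]
```

```bash
cat > d.py <<'E'
from g import *
def delta(gp,yaw=75.63):
    o=env.get_obs();Rt=R.from_euler('xyz',o['tool_rot'],degrees=True).as_matrix()
    t=g2w(gp); d=Rt.T@(t-o['tool_pos'])
    print('shift',d.round(4),'turn',round(-np.radians((yaw-o['tool_rot'][2]+180)%360-180),3),'tcp in g',w2g(o['tool_pos']).round(4),'rot',np.round(o['tool_rot'],2),'F',o['force'].round(2),'t',o['time_s'])
E
python3 -c "
from d import *
delta([0,-.118,.15])"
```

```text
shift [-0.5328 -0.5779  0.0916] turn 1.485 tcp in g [-0.4812  0.5036  0.2406] rot [-1.7990e+02  1.0000e-02  1.6071e+02] F [0.54 0.98 0.2 ] t 0.1
```

```bash
python3 -m crank '[{"x":-0.038,"y":-0.041,"z":0,"turn":0.11},{"x":-0.076,"y":-0.082,"z":0,"turn":0.22},{"x":-0.114,"y":-0.123,"z":0,"turn":0.33},{"x":-0.152,"y":-0.164,"z":0,"turn":0.44},{"x":-0.19,"y":-0.205,"z":0,"turn":0.55},{"x":-0.228,"y":-0.246,"z":0,"turn":0.66},{"x":-0.266,"y":-0.287,"z":0,"turn":0.78},{"x":-0.304,"y":-0.328,"z":0,"turn":0.9},{"x":-0.342,"y":-0.369,"z":0,"turn":1.03},{"x":-0.38,"y":-0.41,"z":0,"turn":1.17},{"x":-0.418,"y":-0.451,"z":0,"turn":1.33},{"x":-0.456,"y":-0.493,"z":0,"turn":1.485}]' 0 && python3 -c "
from d import *
delta([0,-.118,.13])"
```

```text
time_s: 1.6
tool_pos: [0.4826, -0.0041, 0.2415]
tool_rot: [180.0, -0.0, 75.3]
force: [0.9, 0.5, -0.4]
grip_width: 0.0001
grasp_force: 0.0
shift [-0.09    0.069   0.1114] turn -0.005 tcp in g [-0.0686 -0.0277  0.2415] rot [ 1.7999e+02 -3.0000e-02  7.5340e+01] F [ 0.86  0.48 -0.37] t 1.6
```

```bash
python3 -m crank '[{"x":-0.045,"y":0.035,"z":0,"turn":-0.005},{"x":-0.09,"y":0.069,"z":0.02,"turn":-0.005},{"x":-0.09,"y":0.069,"z":0.07,"turn":-0.005},{"x":-0.09,"y":0.069,"z":0.111,"turn":-0.005},{"x":-0.09,"y":0.069,"z":0.111,"turn":-0.005},{"x":-0.09,"y":0.069,"z":0.111,"turn":-0.005}]' && python3 - <<'E'
from d import *
delta([0,-.118,.097])
a=snap('side','s1.png')[220:355,235:365];b=snap('top','t1.png')[180:265,325:450]
a=cv2.resize(a,None,fx=4,fy=4,interpolation=cv2.INTER_CUBIC)[:,:,::-1]
cv2.imwrite('pics/s1c.png',a)
E
```

```text
time_s: 2.35
tool_pos: [0.5276, -0.1069, 0.1319]
tool_rot: [179.9, -0.0, 75.9]
force: [0.5, -0.2, 0.2]
grip_width: 0.0007
grasp_force: 0.0
shift [-0.0019 -0.0007  0.0349] turn 0.005 tcp in g [ 0.0006 -0.1161  0.1319] rot [ 1.799e+02 -1.000e-02  7.592e+01] F [ 0.49 -0.19  0.19] t 2.35
```

View pics/s1c.png

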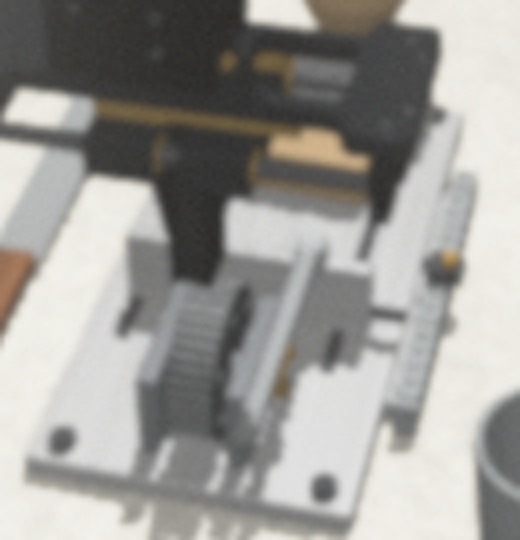

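The closed fingertip is centred over the wheel, at crop (195,275). The rider at (443,265) and pointer at (400,315) both stay visible. I'll make the first stroke.

```bash
python3 -m crank '[{"x":-0.004,"y":0,"z":0.02},{"x":-0.004,"y":0,"z":0.035},{"x":-0.004,"y":0,"z":0.035},{"x":0.004,"y":0,"z":0.035},{"x":0.012,"y":0,"z":0.035},{"x":0.016,"y":0,"z":0.035}]' && python3 -c "
from d import *
delta([0,-.1,.099])
snap('side','s2.png')"
python3 -m crank '[{"x":0.01,"y":0,"z":0},{"x":0.018,"y":0,"z":0},{"x":0.022,"y":0,"z":0},{"x":0.022,"y":0,"z":-0.025},{"x":0.022,"y":0,"z":-0.025},{"x":0.022,"y":0,"z":-0.025}]' && python3 - <<'E'
from d import *
delta([0,-.118,.13])
a=snap('side','s3.png')[250:330,290:370]
b=cv2.imread('pics/side0.png')[250:330,290:370]
s2=cv2.imread('pics/s2.png')[250:330,290:370]
cv2.imwrite('pics/s3c.png',cv2.resize(np.hstack([b,a[:,:,::-1]]),None,fx=5,fy=5,interpolation=cv2.INTER_CUBIC))
E
```

```text
invalid input
invalid input
```

Each row probably needs "turn" as well, so I'll add it.

```bash
python3 -m crank '[{"x":-0.004,"y":0,"z":0.02,"turn":0},{"x":-0.004,"y":0,"z":0.035,"turn":0},{"x":-0.004,"y":0,"z":0.035,"turn":0},{"x":0.004,"y":0,"z":0.035,"turn":0},{"x":0.012,"y":0,"z":0.035,"turn":0},{"x":0.016,"y":0,"z":0.035,"turn":0}]' && python3 -c "
from d import *
delta([0,-.1,.099])
snap('side','s2.png')"
```

```text
time_s: 3.2
tool_pos: [0.5322, -0.091, 0.0991]
tool_rot: [179.9, -0.1, 75.9]
force: [-6.3, 0.2, 19.0]
grip_width: -0.0
grasp_force: 9.5
shift [-0.0004 -0.0011  0.0001] turn 0.005 tcp in g [ 0.0011 -0.0996  0.0991] rot [ 1.7987e+02 -1.2000e-01  7.5930e+01] F [-6.29  0.18 19.02] t 3.2
```

```bash
python3 -m crank '[{"x":0.008,"y":0,"z":0,"turn":0},{"x":0.016,"y":0,"z":0,"turn":0},{"x":0.018,"y":0,"z":0,"turn":0},{"x":0.018,"y":0,"z":-0.025,"turn":0},{"x":0.018,"y":0,"z":-0.025,"turn":0}]' && python3 - <<'E'
from d import *
delta([0,-.118,.13])
a=snap('side','s3.png')[250:330,290:370]
b=cv2.imread('pics/side0.png')[250:330,290:370]
cv2.imwrite('pics/s3c.png',cv2.resize(np.hstack([b,a[:,:,::-1]]),None,fx=5,fy=5,interpolation=cv2.INTER_CUBIC))
E
```

```text
time_s: 3.88
tool_pos: [0.5364, -0.0741, 0.1221]
tool_rot: [179.8, -0.1, 75.9]
force: [0.7, 0.4, -0.4]
grip_width: 0.0008
grasp_force: 0.0
shift [-0.0359 -0.0011 -0.008 ] turn 0.005 tcp in g [ 0.001  -0.0821  0.1221] rot [ 1.798e+02 -7.000e-02  7.590e+01] F [ 0.73  0.35 -0.45] t 3.875
```

View pics/s3c.png

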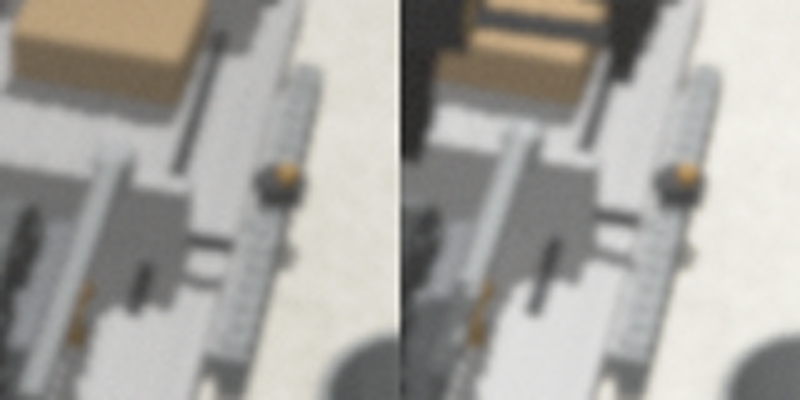

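It works: the pointer moved from crop (232,244) to (633,217), and the rider blade tip is near (257,182). Next I'll measure both in the gauge frame.

```bash
python3 - <<'E'
from d import *
def q(x,y): return (x+.5)/5+290-.5,(y+.5)/5+250-.5
P=lambda p,z=.0285:w2g(onz('side',*q(*p),z)).round(4)
print('ptr0',P((230,243)),'ptr1',P((233,217)),'blade',P((258,182)))
def cen(f,n,box):
    im=cv2.imread(f)[box[0]:box[1],box[2]:box[3]].astype(float)
    w=np.clip(im[:,:,2]-im[:,:,0]-35,0,None);w/=w.sum();y,x=np.mgrid[box[0]:box[1],box[2]:box[3]]
    return (w*x).sum(),(w*y).sum()
s=cen('pics/side0.png','side',(278,295,338,356));t=cen('pics/top0.png','top',(187,199,386,400))
p1,d1=ray('side',*s);p2,d2=ray('top',*t)
A=np.c_[d1,-d2];k=np.linalg.lstsq(A,p2-p1,rcond=None)[0]
a,b=p1+k[0]*d1,p2+k[1]*d2
print(s,t,'screw',w2g(a),w2g(b))
# dark profile of side image along gauge y at blade / pointer height
for f in('side0','s3'):
  g=cv2.cvtColor(cv2.imread(f'pics/{f}.png'),cv2.COLOR_BGR2GRAY).astype(np.float32)
  for x in(.070,.074,.077,.079,.081,.084):
    ys=np.arange(-.05,.02,.002);uv=np.array([proj('side',g2w([x,y,.0285])) for y in ys],np.float32)
    print(f,x,cv2.remap(g,uv[:,0:1],uv[:,1:2],cv2.INTER_LINEAR).ravel().astype(int))
E
```

```text
ptr0 [ 0.0754 -0.0369  0.0285] ptr1 [ 0.0739 -0.0229  0.0285] blade [ 0.0798 -0.0015  0.0285]
 ** On entry to DLASCL parameter number  4 had an illegal value
 ** On entry to DLASCL parameter number  4 had an illegal value
 ** On entry to DLASCL parameter number  4 had an illegal value
 ** On entry to DLASCL parameter number  4 had an illegal value
 ** On entry to DLASCL parameter number  5 had an illegal value
 ** On entry to DLASCL parameter number  4 had an illegal value<stdin>:7: RuntimeWarning: invalid value encountered in divide
Traceback (most recent call last):
numpy.linalg.LinAlgError: SVD did not converge in Linear Least Squares
```

```bash
python3 -m crank '[{"x":-0.04,"y":-0.001,"z":0,"turn":0},{"x":-0.04,"y":-0.001,"z":0.025,"turn":0},{"x":-0.04,"y":-0.001,"z":0.025,"turn":0},{"x":-0.032,"y":-0.001,"z":0.025,"turn":0},{"x":-0.024,"y":-0.001,"z":0.025,"turn":0},{"x":-0.016,"y":-0.001,"z":0.025,"turn":0},{"x":-0.008,"y":-0.001,"z":0.025,"turn":0},{"x":0,"y":-0.001,"z":0.025,"turn":0},{"x":0,"y":-0.001,"z":0.025,"turn":0},{"x":0,"y":-0.001,"z":0,"turn":0},{"x":0,"y":-0.001,"z":0,"turn":0}]' && python3 - <<'E'
from d import *
delta([0,-.118,.13])
a=snap('side','s4.png')[:,:,::-1];b=snap('top','t4.png')[:,:,::-1]
def cen(im,box):
    im=im[box[0]:box[1],box[2]:box[3]].astype(float)
    w=im[:,:,2]-im[:,:,0];w=np.clip(w-w.max()*.5,0,None);w/=w.sum();y,x=np.mgrid[box[0]:box[1],box[2]:box[3]]
    return (w*x).sum(),(w*y).sum()
s=cen(a,(278,295,340,356));t=cen(cv2.imread('pics/top0.png'),(187,199,386,400))
p1,d1=ray('side',*s);p2,d2=ray('top',*t)
k=np.linalg.lstsq(np.c_[d1,-d2],p2-p1,rcond=None)[0]
print(s,t,'screw',w2g(p1+k[0]*d1),w2g(p2+k[1]*d2))
g=cv2.cvtColor(a,cv2.COLOR_BGR2GRAY).astype(np.float32)
for x in(.066,.070,.074,.077,.079,.081,.084):
    ys=np.arange(-.03,.02,.0015);uv=np.array([proj('side',g2w([x,y,.0285])) for y in ys],np.float32)
    print(x,cv2.remap(g,uv[:,0:1],uv[:,1:2],cv2.INTER_LINEAR).ravel().astype(int))
c=cv2.resize(a[262:312,320:370],None,fx=10,fy=10,interpolation=cv2.INTER_CUBIC)
cv2.imwrite('pics/s4c.png',c)
E
```

```text
time_s: 5.3
tool_pos: [0.5349, -0.0736, 0.1212]
tool_rot: [179.9, -0.0, 75.9]
force: [0.1, -0.6, -0.2]
grip_width: 0.0004
grasp_force: 0.0
shift [-0.036   0.0005 -0.0089] turn 0.005 tcp in g [-0.0007 -0.082   0.1212] rot [ 1.7989e+02 -4.0000e-02  7.5920e+01] F [ 0.05 -0.58 -0.23] t 5.3
(np.float64(347.0206611570248), np.float64(284.1322314049587)) (np.float64(392.5963855421687), np.float64(192.5180722891566)) screw [0.09043377 0.0030743  0.0313705 ] [0.09304912 0.00395614 0.03195737]
0.066 [164 159 161 174 187 198 204 207 204 200 190 176 154 130 115 101 116 131
 154 174 189 202 206 209 210 210 209 209 210 210 209 208 208 209]
0.07 [164 164 171 185 200 207 213 212 212 205 197 179 158 132 115 108 115 134
 156 177 191 201 207 209 210 210 209 209 209 209 210 210 209 209]
0.074 [163 162 174 186 196 203 206 208 206 201 192 177 157 139 119 117 120 138
 158 174 189 195 201 204 207 206 206 205 205 205 205 205 205 206]
0.077 [169 172 176 183 188 192 194 196 194 192 185 178 166 156 143 136 133 135
 142 148 156 163 169 174 181 186 190 193 194 195 195 196 195 195]
0.079 [180 178 177 180 183 186 188 190 190 187 184 180 173 166 154 143 132 124
 122 121 125 129 138 148 160 171 178 185 188 192 194 195 193 191]
0.081 [183 179 175 177 179 182 185 185 183 176 169 161 153 144 133 121 113 106
 104 104 106 110 119 127 139 150 162 174 183 192 193 194 192 190]
0.084 [177 175 177 179 181 180 176 168 157 143 131 118 106  98  90  86  85  90
  95  98 102 104 108 114 122 133 145 160 171 180 183 183 183 182]
```

View pics/s4c.png

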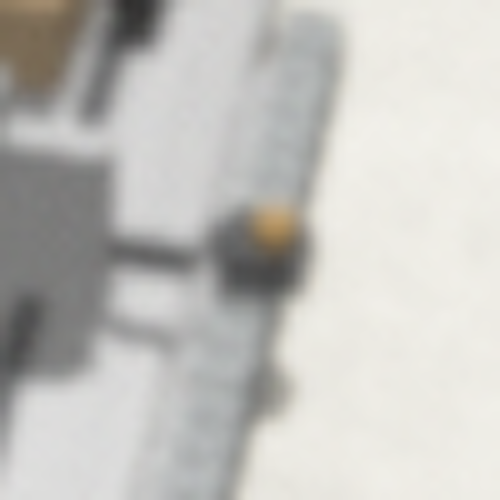

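The pointer's centreline runs (115,250)→(195,262) in the crop and the blade tip is near (215,240). That leaves about 5–6 mm. I'll make a fine stroke of 14 mm of rim (about 4.8 mm of fence).

```bash
python3 -m crank '[{"x":-0.025,"y":0,"z":0,"turn":0},{"x":-0.025,"y":0,"z":0.02,"turn":0},{"x":-0.025,"y":0,"z":0.025,"turn":0},{"x":-0.025,"y":0,"z":0.025,"turn":0},{"x":-0.02,"y":0,"z":0.025,"turn":0},{"x":-0.015,"y":0,"z":0.025,"turn":0},{"x":-0.011,"y":0,"z":0.025,"turn":0},{"x":-0.011,"y":0,"z":0.025,"turn":0},{"x":-0.011,"y":0,"z":0,"turn":0},{"x":-0.011,"y":0,"z":-0.04,"turn":0},{"x":-0.011,"y":0,"z":-0.04,"turn":0}]' && python3 - <<'E'
from d import *
delta([0,-.118,.13])
a=np.mean([imaging.read_camera('side').astype(float) for _ in range(4)],0).astype(np.uint8)[:,:,::-1]
cv2.imwrite('pics/s5.png',a)
g=cv2.cvtColor(a,cv2.COLOR_BGR2GRAY).astype(np.float32)
for x in(.070,.074,.076,.077,.078,.079,.080,.081,.082):
    ys=np.arange(-.03,.02,.0015);uv=np.array([proj('side',g2w([x,y,.0285])) for y in ys],np.float32)
    print(x,cv2.remap(g,uv[:,0:1],uv[:,1:2],cv2.INTER_LINEAR).ravel().astype(int))
cv2.imwrite('pics/s5c.png',cv2.resize(a[268:303,325:365],None,fx=15,fy=15,interpolation=cv2.INTER_CUBIC))
E
```

```text
time_s: 6.78
tool_pos: [0.5328, -0.0844, 0.1623]
tool_rot: [179.8, -0.1, 75.9]
force: [0.8, 0.1, -0.5]
grip_width: 0.0005
grasp_force: 0.0
shift [-0.0251 -0.0003  0.0322] turn 0.005 tcp in g [ 1.000e-04 -9.300e-02  1.623e-01] rot [ 1.7979e+02 -8.0000e-02  7.5910e+01] F [ 0.76  0.14 -0.55] t 6.775
0.07 [200 188 172 157 143 143 149 166 182 194 204 207 207 202 193 176 155 131
 115 108 115 135 155 174 189 199 204 206 207 207 208 208 208 207]
0.074 [189 177 159 145 143 145 160 174 187 197 204 205 203 197 189 172 153 132
 111 111 113 133 153 171 188 195 201 203 204 203 203 204 204 203]
0.076 [180 168 156 146 148 152 164 174 184 192 195 196 195 190 180 165 148 130
 114 110 113 127 144 162 177 185 192 194 196 196 196 196 195 196]
0.077 [176 165 158 153 155 160 168 176 184 190 193 194 191 186 174 162 144 127
 113 108 112 122 139 155 169 179 186 190 191 193 193 194 193 193]
0.078 [175 167 160 159 162 167 173 180 185 189 191 191 186 181 169 157 140 124
 112 105 109 117 132 148 162 173 181 186 190 192 192 192 192 191]
0.079 [175 169 164 165 167 173 179 183 186 186 186 184 180 175 162 150 133 118
 108 102 105 112 127 140 155 167 175 183 187 191 192 192 192 191]
0.08 [178 172 168 169 171 176 181 184 185 184 180 175 168 161 150 137 124 112
 104  99 104 109 121 133 147 159 169 179 184 190 192 194 193 191]
0.081 [179 174 170 171 173 178 182 182 180 174 168 161 153 146 134 123 113 105
 101  99 103 107 117 125 137 149 160 173 181 189 191 193 191 189]
0.082 [178 175 172 173 175 178 180 177 172 164 154 146 136 126 116 107 100  97
  97  98 102 105 112 118 128 138 153 167 176 185 188 190 189 187]
```

View pics/s5c.png

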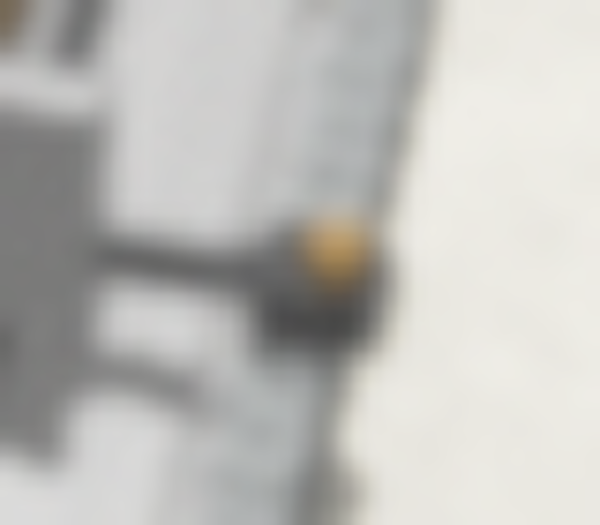

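The pointer, (100,252)→(240,268) in the crop, is nearly in line with the blade, and the screw is at (338,250). I'll cross-check with an averaged top view, where height matters little.

```bash
python3 - <<'E'
from d import *
a=np.mean([imaging.read_camera('top').astype(float) for _ in range(8)],0)[:,:,::-1].astype(np.float32)
np.save('t5.npy',a)
g=cv2.cvtColor(a,cv2.COLOR_BGR2GRAY)
ys=np.arange(-.02,.0201,.0025)
print('y',ys)
for x in(.066,.070,.074,.078,.081,.085,.088,.091,.094,.097):
    uv=np.array([proj('top',g2w([x,y,.0285])) for y in ys],np.float32)
    print(x,cv2.remap(g,uv[:,0:1],uv[:,1:2],cv2.INTER_CUBIC).ravel().astype(int))
b=cv2.resize(a[180:212,374:414],None,fx=15,fy=15,interpolation=cv2.INTER_CUBIC)
b=np.clip((b-40)*1.8,0,255).astype(np.uint8)
for y in(-.005,0,.005):
    p=[tuple(np.round((proj('top',g2w([x,y,.0285]))-[374,180]+.5)*15).astype(int).tolist()) for x in(.105,.115)]
    cv2.line(b,*p,(0,0,255),1)
cv2.imwrite('pics/t5c.png',b)
E
```

```text
y [-2.00000000e-02 -1.75000000e-02 -1.50000000e-02 -1.25000000e-02
 -1.00000000e-02 -7.50000000e-03 -5.00000000e-03 -2.50000000e-03
 -1.04083409e-17  2.50000000e-03  5.00000000e-03  7.50000000e-03
  1.00000000e-02  1.25000000e-02  1.50000000e-02  1.75000000e-02
  2.00000000e-02]
0.066 [128 128 127 126 123 117 111 109 111 113 113 118 123 126 127 127 127]
0.07 [126 125 125 125 122 115 104  96  94  95 103 115 122 124 124 124 126]
0.074 [118 117 118 119 116 110 102  97  92  90  97 108 114 115 113 116 119]
0.078 [105 104 104 104 103  98  90  83  78  78  82  88  92  94  98 102 104]
0.081 [106 106 106 106 102  96  86  75  69  68  70  75  83  92 100 105 108]
0.085 [113 113 114 114 110 102  89  77  71  68  68  74  85  97 108 113 114]
0.088 [119 117 119 119 116 108  95  82  74  72  73  78  88 102 113 118 119]
0.091 [130 128 129 129 127 120 105  90  82  81  83  85  97 113 126 128 130]
0.094 [141 140 140 141 140 134 120 105  95  92  90  91 106 125 136 140 141]
0.097 [145 145 146 146 147 142 131 118 108 105 102 105 117 133 141 146 147]
```

View pics/t5c.png

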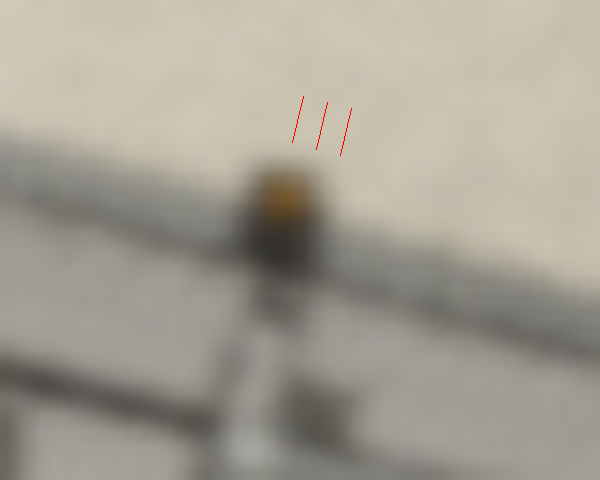

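In the top view the rider body is centred at (283,225), and the pointer arrives from below at (275,300), slightly to the left (+y side) once tilt is accounted for. To get the blade position without the pointer next to it, I'll use the starting pictures and compare centroids.

```bash
python3 - <<'E'
from d import *
from scipy.optimize import curve_fit
from scipy.special import erf
ys=np.arange(-.016,.0181,.0005)
def fit(n,im,x,y0,z=.0285,w=.004):
    g=cv2.cvtColor(im.astype(np.float32),cv2.COLOR_BGR2GRAY)
    Y=ys[(ys>y0-.011)&(ys<y0+.011)]
    uv=np.array([proj(n,g2w([x,y,z])) for y in Y],np.float32)
    v=cv2.remap(g,uv[:,0:1],uv[:,1:2],cv2.INTER_CUBIC).ravel()
    f=lambda y,a,b,c,m,s:a+b*(y-m)-c*np.exp(-((y-m)/s)**2/2)
    try:
        p,_=curve_fit(f,Y,v,[v.max(),0,80,y0,.003]);return p[3].round(4),abs(p[4]).round(4),p[2].round(0)
    except Exception as e: return None
T0=cv2.imread('pics/top0.png');T5=np.load('t5.npy');S0=cv2.imread('pics/side0.png');S5=cv2.imread('pics/s5.png');S4=cv2.imread('pics/s4.png')
for nm,n,im in(('T0','top',T0),('S0','side',S0),('S3','side',cv2.imread('pics/s3.png'))):
    print(nm,'blade',[(x,fit(n,im,x,.002)) for x in(.077,.078,.079,.080,.081,.082,.083)])
print('T rider body',[(x,fit('top',T5,x,.003)) for x in(.085,.088,.091,.094)])
print('T5 ptr',[(x,fit('top',T5,x,0)) for x in(.066,.068,.070,.072,.074,.076)])
print('S5 ptr',[(x,fit('side',S5,x,0)) for x in(.066,.068,.070,.072,.074,.076)])
print('S4 ptr',[(x,fit('side',S4,x,-.006)) for x in(.066,.068,.070,.072,.074)])
E
```

```text
T0 blade [(0.077, (np.float64(-0.0194), np.float64(0.0214), np.float64(716.0))), (0.078, None), (0.079, None), (0.08, None), (0.081, (np.float64(0.0045), np.float64(0.0145), np.float64(80.0))), (0.082, (np.float64(0.0047), np.float64(0.0178), np.float64(144.0))), (0.083, (np.float64(0.0026), np.float64(0.0112), np.float64(74.0)))]
S0 blade [(0.077, (np.float64(-0.0), np.float64(0.005), np.float64(28.0))), (0.078, (np.float64(-0.0008), np.float64(0.0053), np.float64(51.0))), (0.079, (np.float64(-0.0006), np.float64(0.0056), np.float64(63.0))), (0.08, (np.float64(-0.001), np.float64(0.0064), np.float64(81.0))), (0.081, (np.float64(-0.001), np.float64(0.0094), np.float64(112.0))), (0.082, (np.float64(-0.0017), np.float64(0.0219), np.float64(391.0))), (0.083, (np.float64(0.0144), np.float64(0.0207), np.float64(458.0)))]
S3 blade [(0.077, (np.float64(0.0006), np.float64(0.0046), np.float64(31.0))), (0.078, (np.float64(-0.0004), np.float64(0.0053), np.float64(55.0))), (0.079, (np.float64(-0.0006), np.float64(0.0061), np.float64(76.0))), (0.08, (np.float64(-0.0015), np.float64(0.0071), np.f
[... 926 characters left out ...]
float64(-0.0016), np.float64(0.004), np.float64(109.0))), (0.07, (np.float64(-0.0016), np.float64(0.0039), np.float64(107.0))), (0.072, (np.float64(-0.0016), np.float64(0.0039), np.float64(109.0))), (0.074, (np.float64(-0.0016), np.float64(0.0039), np.float64(103.0))), (0.076, (np.float64(-0.0014), np.float64(0.0041), np.float64(94.0)))]
S4 ptr [(0.066, (np.float64(-0.0075), np.float64(0.0039), np.float64(108.0))), (0.068, (np.float64(-0.0076), np.float64(0.004), np.float64(113.0))), (0.07, (np.float64(-0.0076), np.float64(0.0038), np.float64(111.0))), (0.072, (np.float64(-0.0076), np.float64(0.0038), np.float64(112.0))), (0.074, (np.float64(-0.0076), np.float64(0.0039), np.float64(100.0)))]
```

Side puts the mark 1–2 mm ahead of the pointer and top puts it about 2.7 mm ahead, so I'll add about 1.7 mm. The last stroke gave 0.43 mm of fence per mm commanded, so 4 mm of rim.

```bash
python3 -m crank '[{"x":-0.007,"y":0,"z":0.04,"turn":0},{"x":-0.007,"y":0,"z":0.06,"turn":0},{"x":-0.007,"y":0,"z":0.065,"turn":0},{"x":-0.007,"y":0,"z":0.065,"turn":0},{"x":-0.005,"y":0,"z":0.065,"turn":0},{"x":-0.003,"y":0,"z":0.065,"turn":0},{"x":-0.003,"y":0,"z":0.065,"turn":0},{"x":-0.003,"y":0,"z":0.065,"turn":0},{"x":-0.003,"y":0,"z":0.05,"turn":0},{"x":-0.003,"y":0,"z":0,"turn":0},{"x":-0.003,"y":0,"z":0,"turn":0}]' && python3 - <<'E'
from d import *
from scipy.optimize import curve_fit
delta([0,-.1,.13])
S=np.mean([imaging.read_camera('side').astype(float) for _ in range(6)],0)[:,:,::-1].astype(np.float32)
T=np.mean([imaging.read_camera('top').astype(float) for _ in range(8)],0)[:,:,::-1].astype(np.float32)
S5=cv2.imread('pics/s5.png').astype(np.float32)
def prof(n,im,x,Y):
    g=cv2.cvtColor(im,cv2.COLOR_BGR2GRAY);uv=np.array([proj(n,g2w([x,y,.0285])) for y in Y],np.float32)
    return cv2.remap(g,uv[:,0:1],uv[:,1:2],cv2.INTER_CUBIC).ravel()
f=lambda y,a,b,c,m,s:a+b*(y-m)-c*np.exp(-((y-m)/s)**2/2)
Y=np.arange(-.011,.0131,.0005)
for nm,n,im in(('side','side',S),('top','top',T),('top5','top',np.load('t5.npy'))):
  for x in(.066,.068,.07,.072,.074,.076,.078,.079,.08):
    v=prof(n,im,x,Y)
    try: p=curve_fit(f,Y,v,[v.max(),0,60,0,.004])[0];print(nm,x,p[2:].round(4))
    except Exception: print(nm,x,'-')
cv2.imwrite('pics/s6c.png',np.vstack([cv2.resize(q[s],(640,300),interpolation=cv2.INTER_CUBIC) for q,s in((S,np.s_[275:295,325:368]),(np.clip((T-40)*1.8,0,255),np.s_[188:208,371:414]))]))
E
```

```text
time_s: 8.75
tool_pos: [0.5336, -0.0877, 0.1645]
tool_rot: [179.6, -0.1, 75.9]
force: [-0.4, -0.1, -0.3]
grip_width: 0.0005
grasp_force: 0.0
shift [-0.0041 -0.0019  0.0345] turn 0.005 tcp in g [ 0.0016 -0.096   0.1645] rot [ 1.7956e+02 -1.3000e-01  7.5900e+01] F [-0.41 -0.09 -0.31] t 8.75
side 0.066 [1.048813e+02 3.000000e-04 3.900000e-03]
side 0.068 [1.067505e+02 3.000000e-04 3.900000e-03]
side 0.07 [1.077541e+02 3.000000e-04 3.900000e-03]
side 0.072 [1.079937e+02 2.000000e-04 4.000000e-03]
side 0.074 [1.044662e+02 1.000000e-04 4.000000e-03]
side 0.076 [ 9.72379e+01 -1.00000e-04  4.10000e-03]
side 0.078 [ 9.43987e+01 -5.00000e-04  4.40000e-03]
side 0.079 [ 9.37937e+01 -7.00000e-04  5.10000e-03]
side 0.08 [ 9.42624e+01 -1.00000e-03  5.90000e-03]
top 0.066 [2.73018e+01 3.40000e-03 8.30000e-03]
top 0.068 [2.78793e+01 2.20000e-03 5.80000e-03]
top 0.07 [3.32589e+01 2.10000e-03 5.90000e-03]
top 0.072 [3.18886e+01 2.30000e-03 6.10000e-03]
top 0.074 [2.55739e+01 2.80000e-03 5.80000e-03]
top 0.076 [2.81523e+01 2.80000e-03 7.60000e-03]
top 0.078 [3.49152e+01 2.80000e-03 8.20000e-03]
top 0.079 [5.12048e+01 3.40000e-03 9.80000e-03]
top 0.08 [5.51298e+01 3.70000e-03 9.30000e-03]
top5 0.066 [ 1.596912e+02 -9.700000e-03  2.050000e-02]
top5 0.068 [ 3.20556e+01 -4.00000e-04  6.30000e-03]
top5 0.07 [ 3.6159e+01 -0.0000e+00  5.6000e-03]
top5 0.072 [3.47754e+01 3.00000e-04 5.40000e-03]
top5 0.074 [2.88345e+01 8.00000e-04 5.20000e-03]
top5 0.076 [2.44969e+01 5.00000e-04 5.30000e-03]
top5 0.078 [2.43477e+01 7.00000e-04 5.30000e-03]
top5 0.079 [3.00031e+01 1.20000e-03 6.50000e-03]
top5 0.08 [3.80306e+01 2.00000e-03 7.30000e-03][ WARN:0@16.323] global loadsave.cpp:1063 imwrite_ Unsupported depth image for selected encoder is fallbacked to CV_8U.
```

View pics/s6c.png

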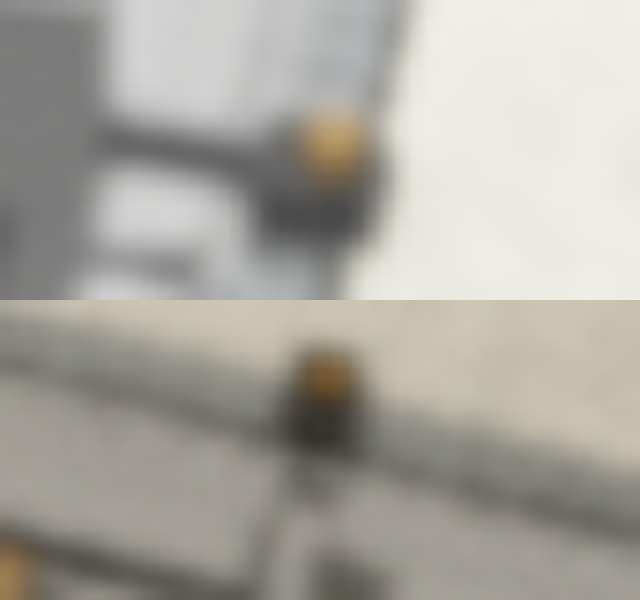

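Both views now put the pointer within about 1 mm of the mark: side 0.3 mm against about 0 mm, top 2.3 mm against about 3.2 mm. In the picture, pointer and blade form one line at (250,155). The finger is clear of the wheel, so I'll hand in.

```bash
python3 -c "
from cell import env
print(env.sign_off())"
```

```text
the job is handed in; nothing more can be done
None
```

I rolled the wheel with a fingertip until the fence pointer was within about 1 mm of the gauge mark in both camera views (limit 2.5 mm), lifted the finger clear and handed the job in; the sign-off returned no verdict.

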